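# Fold the lid stay and shut the tool chest

## Task

The joiner's tool chest stands open on the bench, its lid propped by the folding stay on its right-hand end. Ease the stay's knee up and forward by its knob, past centre, so that it unlocks; the strips are thin, so neither squeeze nor force them. Then take the lid by its handle, lower it under control (it drops if you let go halfway) and press it home until the catch snaps in, firmly but without slamming it or crushing the rubber seal; let go, and leave the tools in and around the chest where they are.

Things in the scene. Friction and masses are not known exactly. Their poses are not given: they have to be found in the camera images.
- chest: Open wooden tool chest fixed to the bench: 240 mm deep (its x), 340 mm wide (its y), 120 mm high, boards 12 mm. Origin at the centre of its underside; x points from its front to its hinge side (away from the robot at yaw 0), y to its left, z up.
- lid_hinge (a point): Middle of the lid's hinge axis, which runs along the chest's y at x = 120, z = 120 mm in the chest frame, on top of the back board. The lid is a 12 mm board, 245 mm from this axis to its front edge, 340 mm wide, 0.64 to 1.0 kg; its underside lies in the plane of the axis.
- lid (a joint): Angle of the lid above shut, rad: 1.40 as it stands, about 0.003 when shut and caught, 0.02 to 0.035 when resting on the catch. The locked stay holds it both ways. With the knee just past centre the stiff knee still holds the lid up: it must be pulled down at first, but below about 1 rad its weight wins and it falls if not held.
- handle (a point): Middle of the lid's handle, a round steel bar 12 mm thick, 120 mm long, parallel to the hinge, its axis 42 mm off the lid's outer face. In the chest frame at lid angle a: x = 120 - 200 cos a + 54 sin a, y = 0, z = 120 + 200 sin a + 54 cos a mm. With the lid open it is on the far side of the lid, whose edge stands about 35 mm higher than the bar.
- stay: Folding stay outside the chest's right-hand end: two steel strips 15 x 3 mm riveted at a knee. This body is the lower strip: origin at its pivot (x -2, y -176, z 108 mm in the chest frame), x axis along it to the knee 90 mm away; locked, it rises at 48 degrees towards the hinge. The upper strip, 87 mm, goes to the lid's end edge. It bends if the fingers' contact forces on it add up to over 40 N.
- knob (a point): Middle of the knee's finger knob, a steel cylinder 14 mm thick and 34 mm long, along the chest's y, standing out to the right from the knee. Locked, it is at x 58, y -197.5, z 175 mm in the chest frame, 55 mm above the rim.
- knee (a joint): Bend of the stay's knee, rad: -0.175 locked on its stop (past centre towards the hinge), 0 in line, positive once broken towards the front, about 2.9 with the lid shut. The knee moves on a circle of 90 mm about the lower pivot, up and to the front, against about 9 N from its stiff rivet, and stays where left. Strips and knob together are 40 mm wide along y (-174.5 to -215 mm in the chest frame).
- catch_place (a point): Spring roller catch inside the middle of the chest's front board. The lid comes to rest on it with its front edge about 7 mm too high; a push of about 12 to 24 N down at the handle, which differs from chest to chest, makes it snap in, and it then holds the lid shut.
- seal: Rubber strip along the top of the chest's front board, 9 mm wide, which the lid comes down on; origin at its middle. The caught lid lies on it with about 8 to 12 N; it is crushed above 50 N.
- plane: Steel block plane lying in the chest, 46 x 165 mm, 40 mm high; origin under its centre. To be left alone.
- chisel: Chisel with a wooden handle lying in the chest, 235 mm long, 28 mm thick. To be left alone.
- tape: Grey tape measure standing in the chest's back left corner, 68 x 34 x 62 mm high. To be left alone.
- glue: White glue bottle on the bench left of the chest, diameter 60 mm, 170 mm high. To be left alone.
- tin: Tin of screws on the bench left of the chest, diameter 74 mm, 85 mm high. To be left alone.
- mallet: Wooden mallet lying on the bench to the right of the chest, head 130 x 75 x 55 mm high, handle 210 mm. To be left alone.

How it is judged:
By the outcome, as a careful person would: the job done as asked, in the order asked, and still so for the second after the job is handed in, with the robot touching nothing.
It also fails if it takes over 70 s, if anything falls off the work surface, if the arm or the gripper's body presses on something with over 40 N, if the wrist force passes 120 N, or if a joint passes its speed limit or range.

## Robot

A 6-joint arm with a two-finger parallel gripper is mounted at the origin on the work surface. World frame = base frame: x ahead of the robot, y to its left, z up, the work surface at z = 0. Lengths are in mm, angles in rad, forces in N, time in s.
With the tool pointing down it reaches from about 275 to 1000 mm from the base axis. Payload 8.4 kg.
Tool frame: the origin (TCP) lies on the mounting face of the last link; the fingertips stand 173 mm ahead of it and the grasp point (between the pads) lies 155 mm ahead of it; z points along the fingers, y is the direction in which the jaws open and shut (so a half turn about z gives the same grasp; the last joint's range is limited). The gripper opens to 85 mm and grips with 20 to 120 N. Pads are 22 mm wide; open, the fingers measure 114 mm over their backs; the gripper's body (76 mm by 85 mm) begins 54 mm behind the grasp point. The pads swing forward as they close: fully open they stand 13 mm farther back than shut.
Start: joints at [-1.136, 0.353, 1.633, -0, 1.155, -0.002], TCP at [264.401, -566.323, 404.681] pointing down, gripper open.
Joint ranges: [-2.63, 2.63], [-0.92, 2.1], [0.06, 2.66], [-1.3, 4.44], [0, 2.69], [-3.02, 3.02]. Speed limits (rad/s): [2.22, 2.22, 2.79, 3.14, 3.14, 3.14].

## Interface

Orientations are given as [roll, pitch, yaw] about the fixed x, y, z axes, in that order (R = Rz(yaw) Ry(pitch) Rx(roll)).
In Python, from rig import r, grab_frame, spotter gives the robot as it stands.
- The arm moves only by the tool apply_moves, never from a script. Its argument "motion" is text: rows parted by semicolons, each of 5 numbers parted by spaces: the opening, from -1 (shut) to 1 (fully open), then the shift along the tool's x, y, z as a fraction of full scale, then the turn about the tool's z as a fraction of full scale. In form: hand x y z twist; .... A call has 1 to 20 rows; each row is the pose to reach, as a shift and turn from the pose commanded when the call began, along the tool's axes at that moment, turning the shorter way round; what a row does not reach only later rows make up. Full scale, the value 1, is 1 m for a shift and pi rad for a turn. A row lasts 1/12 s, in which the tool goes at most 41.7 mm and 7.16 degrees, less where a joint would pass 70% of its speed; a pose out of reach is approached as far as the arm can. A call with a number of a shift or a turn outside -1 to 1 is refused whole. A call with a gripper value outside its range is refused whole. The fingers move at their own pace and stop on an object; "squeeze" is the grip in N (left out, the last holds). Time passes only in rows, so rows that repeat a pose let the fingers close. It gives the time, the measured TCP pose, the force and the opening at its end, in the units of the state.
- r.sense(): the state, without advancing time (a new reading comes with each control period).
- grab_frame(name): name is "scene" or "top"; returns a dict with "img" (384x512x3 uint8, red, green, blue), "fx", "fy", "cx", "cy" (pixels), "R" (3x3) and "t" (3): a world point X has camera coordinates R X + t. Camera axes: x right, y down, z forward; pixel columns grow to the right and rows downward; lengths in mm; the calibration is good to about 2 mm. A picture is of the moment at which its call begins. There is no depth.
- r.sign_off(): hands the job in, once; it reports no verdict.
Trained networks look in the newest picture that a camera, given by its name, has taken for a name from the list of things; names that differ only in an ending like _2 or _b are one class to them, and where a whole thing is asked for, a point or a joint stands for the part that bears it (a point fixed in the world has none). Each returns a list of dicts, best first, with "conf" (0 to 1); they miss things now and then, are a little off and sometimes report something else, mostly with a low value. They report only what shows in the picture. A call takes as long as a camera call.
- spotter.boxes_of(query, camera): "point" ([x, y, z] in mm, in world coordinates, good to about 4 mm: the middle of the surface that is visible of it).
- spotter.place_of(query, camera): "point" ([x, y, z] in mm, in world coordinates, good to about 4 mm: a listed point, or the origin of a listed thing).
The state is a dict: "clock": time; "qpos": joint angles; "qvel": joint speeds; "joint_efforts": joint torques, N m; "eef_pos": TCP position; "tcp_rot": TCP orientation; "contact_force": force on the tool from outside, world axes, zero at the start; "wrist_torque": the same for the moment, N m; "opening": opening from 0.0 (shut) to 1.0 (fully open).
Only numpy, scipy, OpenCV 4.12 (cv2) and the standard library are available. Lean on these libraries where they do the work, as an engineer would, in place of code of your own. Each camera call takes 0.05 s, during which the arm holds its last target.

## Working session

There is one attempt and no reset: what is moved stays moved. The work goes in short steps, Python scripts to look and compute and a tool call to move; the robot and the scene stay as the last step left them, time stands still between calls to the robot, and variables do not carry over. Pictures are saved under pics/ and viewed, and the job is handed in when it is done.

Besides the shell and the picture viewer there is one more tool, called after "Emit:" in YAML: its name, and indented under it one key for each argument. apply_moves: Moves the arm, as the interface text tells. Its arguments: {"type":"object","properties":{"motion":{"type":"string"},"squeeze":{"type":"number"}},"required":["motion"]}

```bash
ls; mkdir -p pics
cat > look.py <<'E'
from rig import r, grab_frame, spotter
import cv2,sys
def shot(cam,name):
    f=grab_frame(cam); cv2.imwrite(f"pics/{name}.png",cv2.cvtColor(f["img"],cv2.COLOR_RGB2BGR)); return f
E
python3 - <<'E'
from look import *
import numpy as np
np.set_printoptions(precision=4,suppress=True)
for c in ("scene","top"):
    f=shot(c,c+"0"); print(c,f["fx"],f["fy"],f["cx"],f["cy"],f["R"].tolist() if hasattr(f["R"],"tolist") else f["R"],f["t"])
    for q in ("chest","lid_hinge","handle","knob","stay","catch_place","seal","mallet","glue"):
        print(c,q,[(np.round(d["point"],1).tolist(),round(d["conf"],2)) for d in spotter.place_of(q,c)[:2]])
print(r.sense())
E
```

```text
pics
scene 356.15513692057993 356.15513692057993 255.3800225942221 198.12761175881258 [[-0.9930936738145402, -0.11724936535362417, 0.004188239930118869], [-0.10997106677530032, 0.9178209916107648, -0.38145903034393447], [0.040881774690469684, -0.3792851350670161, -0.9243762582495036]] [ 583.2089   84.4783 1262.0242]
scene chest [([656.9, -147.4, 173.4], 0.32)]
scene lid_hinge [([684.9, 59.3, 117.3], 0.95)]
scene handle [([703.7, 67.1, 326.8], 0.58), ([474.5, 283.0, 1.4], 0.25)]
scene knob [([660.0, -144.1, 175.2], 0.43)]
scene stay [([595.5, -138.0, 109.6], 0.58), ([701.4, 64.2, 325.3], 0.28)]
scene catch_place [([463.3, 16.1, 100.4], 0.97)]
scene seal [([454.8, 18.4, 116.2], 0.54)]
scene mallet [([643.8, -234.8, 3.6], 0.74)]
scene glue [([547.7, 313.2, -2.5], 0.73)]
top 358.14473974142595 358.14473974142595 252.5200857195633 191.43145390769814 [[-0.018715997388242006, -0.9995720792849903, -0.022480430503985703], [-0.9882325236019863, 0.02190826466186549, -0.1513819911176858], [0.15180971884900116, 0.01938262761822736, -0.9882196734580833]] [  62.8028  580.9063 1131.2369]
top chest [
[... 199 characters left out ...]
598.1, -136.9, 108.3], 0.56)]
top catch_place [([461.5, 16.8, 104.8], 0.9)]
top seal [([452.2, 17.5, 119.0], 0.84)]
top mallet [([645.1, -236.2, -3.1], 0.59)]
top glue [([548.4, 308.0, -1.4], 0.56), ([566.0, 38.9, -0.2], 0.44)]
{'clock': 1.0, 'qpos': array([-1.1364,  0.353 ,  1.6334,  0.    ,  1.1552, -0.0024]), 'qvel': array([-0.0002,  0.0002, -0.0011, -0.0005, -0.0002,  0.0009]), 'joint_efforts': array([  0.0018, -60.5184, -34.2441,   0.0002,   0.001 ,   0.    ]), 'eef_pos': array([ 264.4113, -566.3214,  404.7127]), 'tcp_rot': array([ 3.1416, -0.    ,  0.4368]), 'contact_force': array([0.1355, 0.2957, 0.1129]), 'wrist_torque': array([0.0367, 0.033 , 0.0015]), 'opening': 1.0022659557904243}
```

View pics/scene0.png

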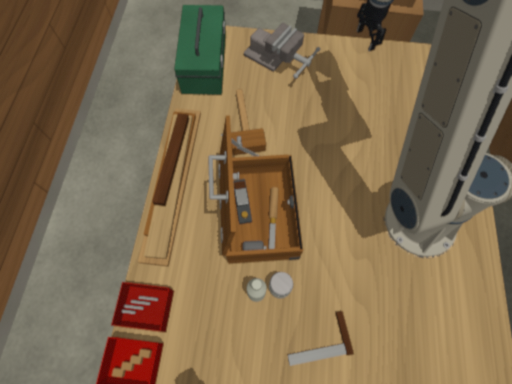

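View pics/top0.png

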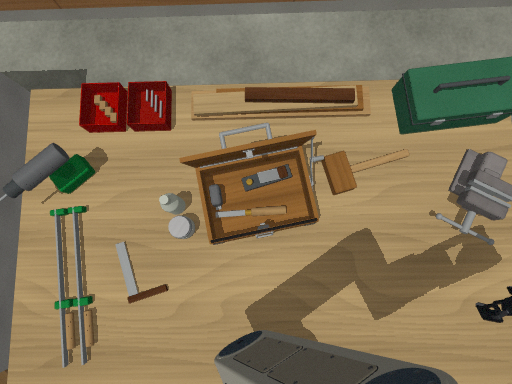

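The scene view shows the chest at about px (262,208), with its lid edge-on at x≈228 and the knob/stay near (245,150). In the top view the knob is near (318,158), the handle near (247,130) and the mallet just right of the stay. The chest is yawed by about 0.18 rad, so I'll fit its pose.

```bash
cat > pose.py <<'E'
import numpy as np
from scipy.optimize import least_squares
def hand(a): return [120-200*np.cos(a)+54*np.sin(a),0,120+200*np.sin(a)+54*np.cos(a)]
def w(p,c): 
    x,y,yaw=p; c=np.asarray(c,float); R=np.array([[np.cos(yaw),-np.sin(yaw),0],[np.sin(yaw),np.cos(yaw),0],[0,0,1]]); return R@c+[x,y,0]
E
python3 - <<'E'
from look import *
from pose import *
np.set_printoptions(precision=3,suppress=True)
L={"chest":[0,0,0],"lid_hinge":[120,0,120],"handle":hand(1.4),"knob":[58,-197.5,175],"stay":[-2,-176,108]}
obs=[]
for c in ("scene","top"):
    grab_frame(c)
    for q in L:
        for d in spotter.place_of(q,c)[:3]:
            obs.append((L[q],d["point"],d["conf"],q,c))
res=least_squares(lambda p:np.concatenate([(w(p,o[0])-o[1])*o[2] for o in obs]),[565,40,.18],loss="soft_l1",f_scale=3)
print(res.x)
for o in obs: print(o[3],o[4],round(o[2],2),(np.array(o[1])-w(res.x,o[0])))
# projection overlay
for c in ("scene","top"):
    f=grab_frame(c); im=cv2.cvtColor(f["img"],cv2.COLOR_RGB2BGR); im=cv2.resize(im,None,fx=4,fy=4,interpolation=cv2.INTER_CUBIC)
    pj=lambda c_:(lambda q:(int(4*(f["fx"]*q[0]/q[2]+f["cx"])+2),int(4*(f["fy"]*q[1]/q[2]+f["cy"])+2)))(np.array(f["R"])@w(res.x,c_)+f["t"])
    for a,b in [((58,-180,175),(58,-214.5,175)),((-120,-170,120),(-120,170,120)),((120,-170,120),(120,170,120)),((-120,-170,120),(120,-170,120)),((-120,170,120),(120,170,120)),(hand(1.4)+np.array([0,-60,0]),hand(1.4)+np.array([0,60,0])),((-2,-176,108),(58,-176,175))]:
        cv2.line(im,pj(a),pj(b),(0,255,0),1)
    u,v=pj((40,-40,170)); cv2.imwrite(f"pics/ov_{c}.png",im[max(v-300,0):v+300,max(u-400,0):u+400])
E
```

```text
[562.947  41.811   0.154]
chest scene 0.47 [ 13.353 127.389  13.6  ]
chest scene 0.32 [120.953  17.289 115.5  ]
lid_hinge scene 0.52 [-219.533  -42.377  -17.6  ]
handle scene 0.72 [-2.128  1.982 -2.468]
knob scene 0.48 [ 8.609 -0.314 -2.7  ]
stay scene 0.72 [-70.907 188.122 -97.   ]
stay scene 0.52 [ 6.693 -5.378 -0.2  ]
chest top 0.89 [2.453 1.489 1.2  ]
lid_hinge top 0.83 [1.067 0.523 3.8  ]
lid_hinge top 0.62 [ -34.433 -296.177 -121.   ]
handle top 0.72 [-239.528  -43.818 -222.068]
handle top 0.56 [ 0.972 -1.018 -1.368]
knob top 0.67 [-101.291  454.686 -177.2  ]
knob top 0.6 [ 7.309 -0.014 -0.5  ]
stay top 0.73 [11.893 -5.678 -1.6  ]
```

Run:
```python
from look import *
from pose import *
np.set_printoptions(precision=3,suppress=True)
L={"chest":[0,0,0],"lid_hinge":[120,0,120],"handle":hand(1.4),"knob":[58,-197.5,175],"stay":[-2,-176,108],"catch":[-106,0,104],"seal":[-115,0,120]}
obs=[("lid_hinge",[684.9,59.3,117.3]),("handle",[703.7,67.1,326.8]),("knob",[660,-144.1,175.2]),("stay",[595.5,-138,109.6]),("seal",[454.8,18.4,116.2]),
("chest",[560.7,41.4,5]),("lid_hinge",[684.3,59,120.2]),("handle",[700.5,64.4,324.6]),("knob",[662.8,-144,176.8]),("stay",[598.1,-136.9,108.3]),("seal",[452.2,17.5,119]),
("handle",[701,65,326]),("knob",[660,-144,175]),("chest",[565.4,43.3,1.2])]
res=least_squares(lambda p:np.concatenate([(w(p,L[o[0]])-o[1]) for o in obs]),[565,40,.18],loss="soft_l1",f_scale=3)
print(res.x)
for o in obs: print(o[0],(np.array(o[1])-w(res.x,L[o[0]])))
for c in ("scene","top"):
    f=grab_frame(c); im=cv2.cvtColor(f["img"],cv2.COLOR_RGB2BGR); im=cv2.resize(im,None,fx=4,fy=4,interpolation=cv2.INTER_CUBIC)
    pj=lambda c_:(lambda q:(int(4*(f["fx"]*q[0]/q[2]+f["cx"])+2),int(4*(f["fy"]*q[1]/q[2]+f["cy"])+2)))(np.array(f["R"])@w(res.x,c_)+f["t"])
    for a,b in [((58,-180,175),(58,-214.5,175)),((-120,-170,120),(-120,170,120)),((120,-170,120),(120,170,120)),((-120,-170,120),(120,-170,120)),((-120,170,120),(120,170,120)),(hand(1.4)+np.array([0,-60,0]),hand(1.4)+np.array([0,60,0])),((-2,-176,108),(58,-176,175))]:
        cv2.line(im,pj(a),pj(b),(0,255,0),1)
    u,v=pj((40,-40,170)); cv2.imwrite(f"pics/ov_{c}2.png",im[max(v-300,0):v+300,max(u-400,0):u+400])
```

```text
[565.815  38.829   0.189]
lid_hinge [ 1.217 -2.046 -2.7  ]
handle [1.137 2.147 0.532]
knob [0.156 0.179 0.2  ]
stay [-1.376 -3.58   1.6  ]
seal [ 1.943  1.15  -3.8  ]
chest [-5.115  2.571  5.   ]
lid_hinge [ 0.617 -2.346  0.2  ]
handle [-2.063 -0.553 -1.668]
knob [2.956 0.279 1.8  ]
stay [ 1.224 -2.48   0.3  ]
seal [-0.657  0.25  -1.   ]
handle [-1.563  0.047 -0.268]
knob [0.156 0.279 0.   ]
chest [-0.415  4.471  1.2  ]
```

View pics/ov_scene2.png

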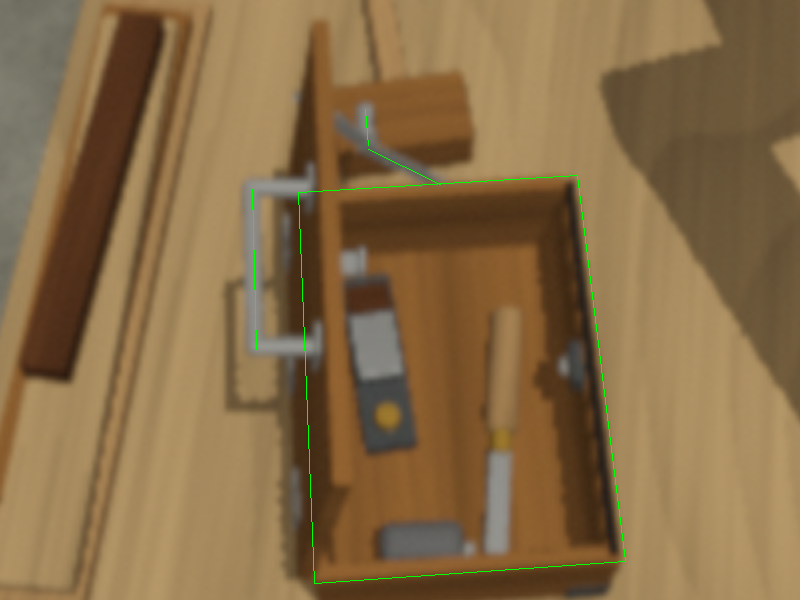

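View pics/ov_top2.png

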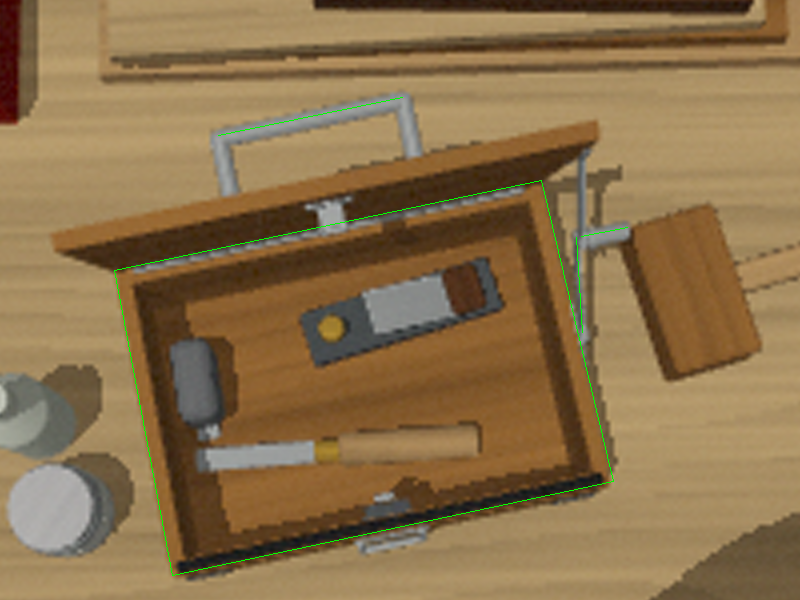

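Overlays match to about 2–4 mm. I'll use the wide-open gripper's hinge-side finger to push the knob, without gripping it.

```bash
cat > go.py <<'E'
from pose import *
from scipy.spatial.transform import Rotation as Ro
import sys
P=(565.8,38.8,0.189)
def rel(state,target,yaw):
    R=Ro.from_euler("xyz",state["tcp_rot"]); s=R.as_matrix().T@(np.array(target)-state["eef_pos"])/1000
    d=(R.inv()*Ro.from_euler("xyz",[np.pi,0,yaw])).as_rotvec()
    return np.round(np.append(s,d[2]/np.pi),4)
E
python3 - <<'E'
from go import *
from rig import r
s=r.sense(); np.set_printoptions(suppress=True)
yaw=P[2]+np.pi/2
for c in ([28.5,-330,500],[28.5,-215,440],[28.5,-215,325]): print(w(P,c),rel(s,w(P,c),yaw))
E
```

```text
[ 655.79183202 -279.96907028  500.        ] [ 0.4758 -0.0939 -0.0953 -0.4211]
[ 634.18600043 -167.01692094  440.        ] [ 0.504  -0.2054 -0.0353 -0.4211]
[ 634.18600043 -167.01692094  325.        ] [ 0.504  -0.2054  0.0797 -0.4211]
```

Emit:
apply_moves:
  motion: "1 0.476 -0.094 -0.095 -0.421;1 0.476 -0.094 -0.095 -0.421;1 0.476 -0.094 -0.095 -0.421;1 0.476 -0.094 -0.095 -0.421;1 0.476 -0.094 -0.095 -0.421;1 0.476 -0.094 -0.095 -0.421;1 0.476 -0.094 -0.095 -0.421;1 0.476 -0.094 -0.095 -0.421;1 0.476 -0.094 -0.095 -0.421;1 0.476 -0.094 -0.095 -0.421;1 0.476 -0.094 -0.095 -0.421;1 0.476 -0.094 -0.095 -0.421;1 0.476 -0.094 -0.095 -0.421;1 0.476 -0.094 -0.095 -0.421;1 0.476 -0.094 -0.095 -0.421;1 0.476 -0.094 -0.095 -0.421"

```text
clock: 3.13
eef_pos: [655.0, -280.6, 499.2]
tcp_rot: [-3.141, -0.0, 1.758]
contact_force: [-0.1, -0.2, 0.3]
opening: 1.001
```

Run:
```python
from go import *
from rig import r
s=r.sense(); np.set_printoptions(suppress=True)
print(s["eef_pos"],s["tcp_rot"],s["contact_force"],s["qpos"],s["clock"])
yaw=P[2]+np.pi/2
for c in ([28.5,-330,325],[28.5,-215,440],[28.5,-215,325]): print(w(P,c),rel(s,w(P,c),yaw))
```

```text
[ 655.01302659 -280.59074917  499.2458426 ] [-3.14051501 -0.00024975  1.75829244] [-0.05729646 -0.18429208  0.30843649] [-0.40673608  0.42798671  1.3149682  -0.00040228  1.39967051 -0.59416362] 3.1333
[ 655.79183202 -279.96907028  325.        ] [ 0.0004  0.0011  0.1742 -0.0005]
[ 634.18600043 -167.01692094  440.        ] [ 0.1155  0.0008  0.0593 -0.0005]
[ 634.18600043 -167.01692094  325.        ] [ 0.1154  0.0009  0.1743 -0.0005]
```

Emit:
apply_moves:
  motion: "1 0 0 0.042 0;1 0 0 0.083 0;1 0 0 0.125 0;1 0 0 0.16 0;1 0 0 0.174 0;1 0.03 0 0.174 0;1 0.06 0 0.174 0;1 0.08 0 0.174 0;1 0.1 0 0.174 0;1 0.11 0 0.174 0;1 0.115 0 0.174 0;1 0.115 0 0.174 0;1 0.115 0 0.174 0"

```text
clock: 4.22
eef_pos: [634.6, -167.7, 326.3]
tcp_rot: [3.141, 0.001, 1.759]
contact_force: [0.1, 0.5, -0.0]
opening: 1.003
```

Run:
```python
from look import *
for c in ("scene","top"):
    f=shot(c,c+"1"); im=cv2.imread(f"pics/{c}1.png")
    cv2.imwrite(f"pics/{c}1z.png",cv2.resize(im[90:240,150:350] if c=="scene" else im[90:240,220:420],None,fx=4,fy=4,interpolation=cv2.INTER_CUBIC))
```

```text
(no output)
```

View pics/scene1z.png

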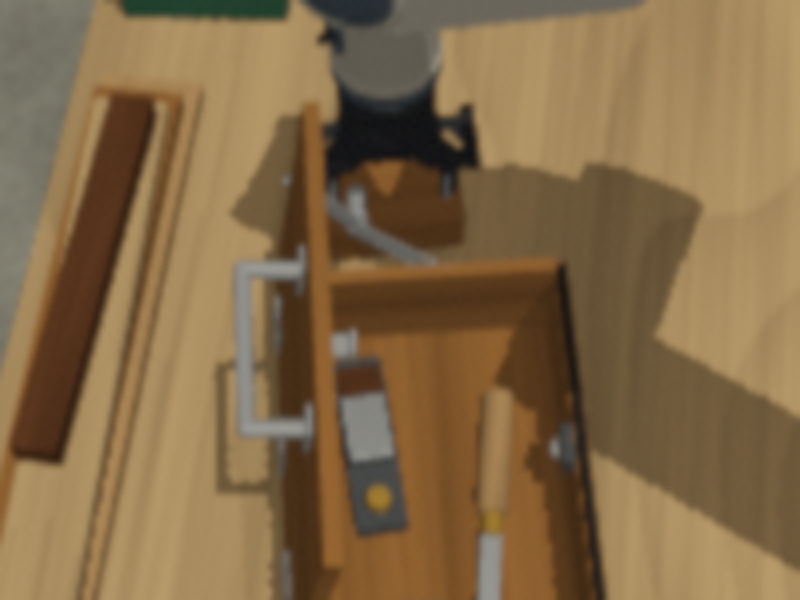

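View pics/top1z.png

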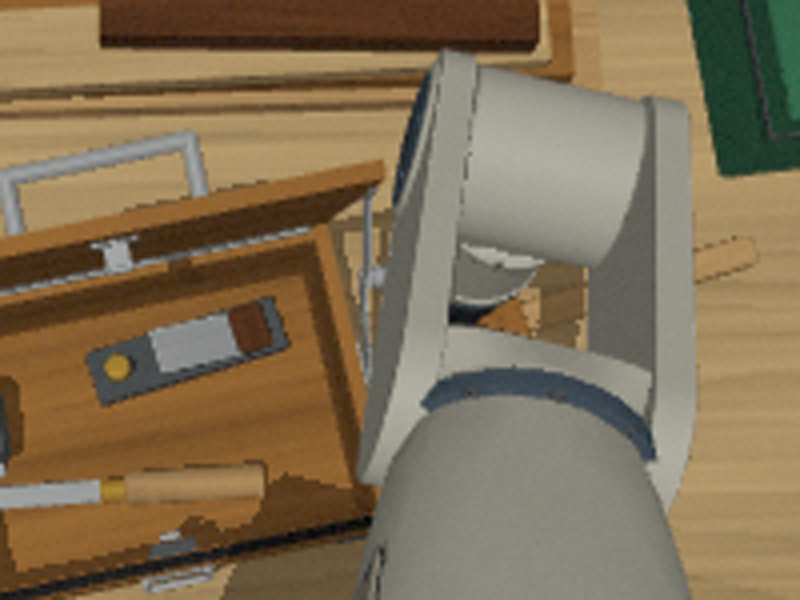

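Scene crop: the knob at (355,205) sits between the fingers, with the front finger at (448,185) and the rear one just behind the lid edge. No contact yet. Easing forward to touch.

Emit:
apply_moves:
  motion: "1 0 -0.001 0 0;1 0 -0.002 0 0;1 0 -0.003 0 0;1 0 -0.004 0 0;1 0 -0.005 0 0;1 0 -0.006 0 0;1 0 -0.006 0 0;1 0 -0.006 0 0"

```text
clock: 4.98
eef_pos: [628.5, -167.9, 325.7]
tcp_rot: [3.142, 0.0, 1.759]
contact_force: [-0.7, 0.1, 0.7]
opening: 0.999
```

Emit:
apply_moves:
  motion: "1 0 -0.001 0 0;1 0 -0.002 0 0;1 0 -0.003 0 0;1 0 -0.004 0 0;1 0 -0.004 0 0"

```text
clock: 5.4
eef_pos: [625.8, -168.4, 326.0]
tcp_rot: [3.137, 0.001, 1.759]
contact_force: [9.1, 1.6, -3.2]
opening: 1.001
```

Emit:
apply_moves:
  motion: "1 0 -0.0017 -0.0015 0;1 0 -0.0034 -0.0029 0;1 0 -0.0052 -0.0043 0;1 0 -0.007 -0.0057 0;1 0 -0.0088 -0.007 0;1 0 -0.0088 -0.007 0"

```text
clock: 5.9
eef_pos: [616.5, -170.2, 332.9]
tcp_rot: [3.139, 0.0, 1.759]
contact_force: [4.9, 1.3, -3.6]
opening: 1.001
```

Emit:
apply_moves:
  motion: "1 0 -0.002 -0.0012 0;1 0 -0.004 -0.0024 0;1 0 -0.006 -0.0036 0;1 0 -0.0078 -0.0046 0;1 0 -0.0096 -0.0056 0;1 0 -0.0096 -0.0056 0"

```text
clock: 6.4
eef_pos: [606.9, -172.0, 338.4]
tcp_rot: [3.14, 0.0, 1.759]
contact_force: [3.6, 1.9, -2.2]
opening: 0.999
```

Run:
```python
from look import *
for c in ("scene","top"):
    f=shot(c,c+"2"); im=cv2.imread(f"pics/{c}2.png")
    cv2.imwrite(f"pics/{c}2z.png",cv2.resize(im[90:190,200:330] if c=="scene" else im[90:190,270:400],None,fx=6,fy=6,interpolation=cv2.INTER_CUBIC))
    for q in ("knob","handle"): print(c,q,[(d["point"],d["conf"]) for d in spotter.place_of(q,c)])
```

```text
scene knob [([638.4, -148.1, 184.7], 0.38)]
scene handle [([696.5, 64.3, 323.9], 0.82)]
top knob [([576.1, 171.6, 12.6], 0.56), ([642.1, -151.3, 188.0], 0.51)]
top handle [([697.2, 62.8, 326.1], 0.96)]
```

View pics/scene2z.png

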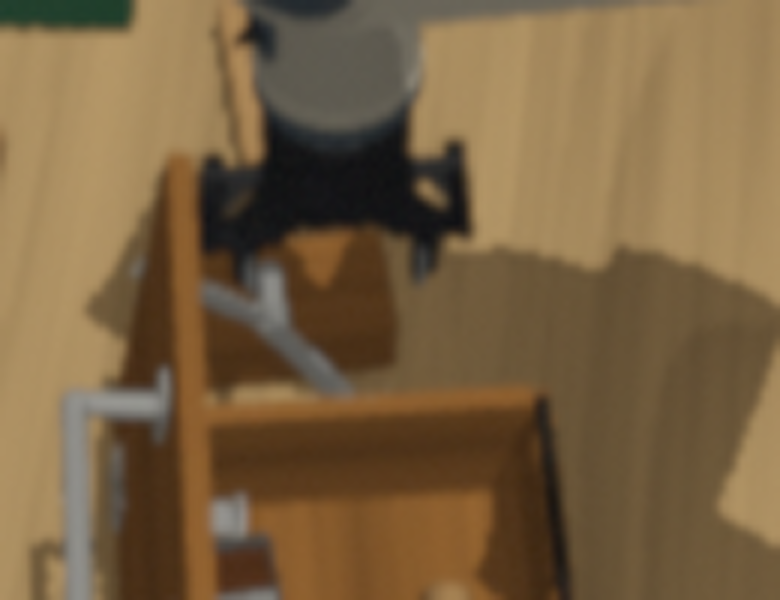

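View pics/top2z.png

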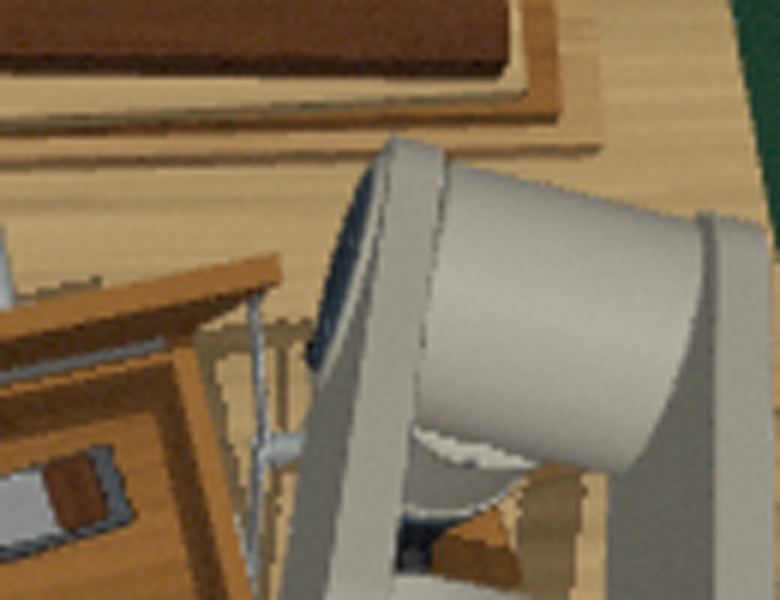

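The knob, now at about (268,285) in the scene crop, has moved about 20 mm forward and 10 mm up, and the strips show a slight forward break. A few mm more, then back off sideways.

Emit:
apply_moves:
  motion: "1 0 -0.002 -0.001 0;1 0 -0.004 -0.002 0;1 0 -0.005 -0.0024 0;1 0 -0.005 -0.0024 0;1 0 0.001 -0.0024 0;1 0 0.001 -0.0024 0;1 -0.025 0.001 -0.0024 0;1 -0.055 0.001 -0.0024 0;1 -0.09 0.001 -0.002 0;1 -0.12 0.001 -0.03 0;1 -0.12 0.001 -0.07 0;1 -0.12 0.001 -0.11 0;1 -0.12 0.001 -0.15 0;1 -0.12 0.001 -0.19 0;1 -0.12 0.001 -0.22 0;1 -0.12 0.001 -0.22 0"

```text
clock: 8.03
eef_pos: [630.1, -290.1, 566.6]
tcp_rot: [3.133, 0.006, 1.759]
contact_force: [0.2, -0.5, 1.1]
opening: 1.002
```

Run:
```python
from look import *
from go import *
np.set_printoptions(suppress=True,precision=1)
for c in ("scene","top"):
    f=shot(c,c+"3"); im=cv2.imread(f"pics/{c}3.png")
    cv2.imwrite(f"pics/{c}3z.png",cv2.resize(im[90:240,180:380],None,fx=4,fy=4,interpolation=cv2.INTER_CUBIC))
    for q in ("knob","handle"): print(c,q,[(d["point"],d["conf"]) for d in spotter.place_of(q,c)])
for a in (1.4,1.37,1.34,1.3): print(a,w(P,hand(a)))
```

```text
scene knob [([633.2, -148.9, 188.6], 0.5)]
scene handle [([693.7, 63.4, 325.2], 0.93), ([564.5, 37.5, -1.2], 0.71)]
top knob [([638.0, -148.0, 193.5], 0.69)]
top handle [([691.0, 60.4, 323.2], 0.96)]
1.4 [702.5  65.  326.3]
1.37 [696.5  63.8 326.8]
1.34 [690.4  62.6 327. ]
1.3 [682.2  61.1 327.2]
```

View pics/scene3z.png

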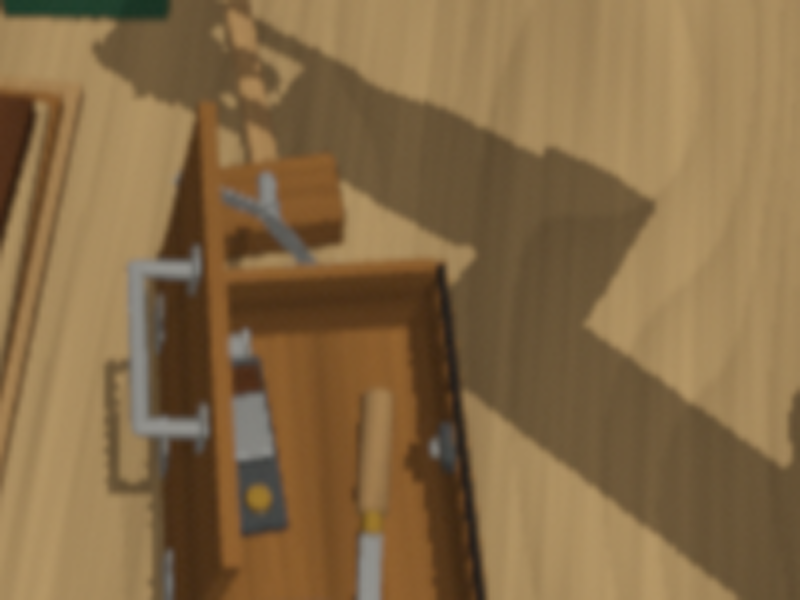

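View pics/top3z.png

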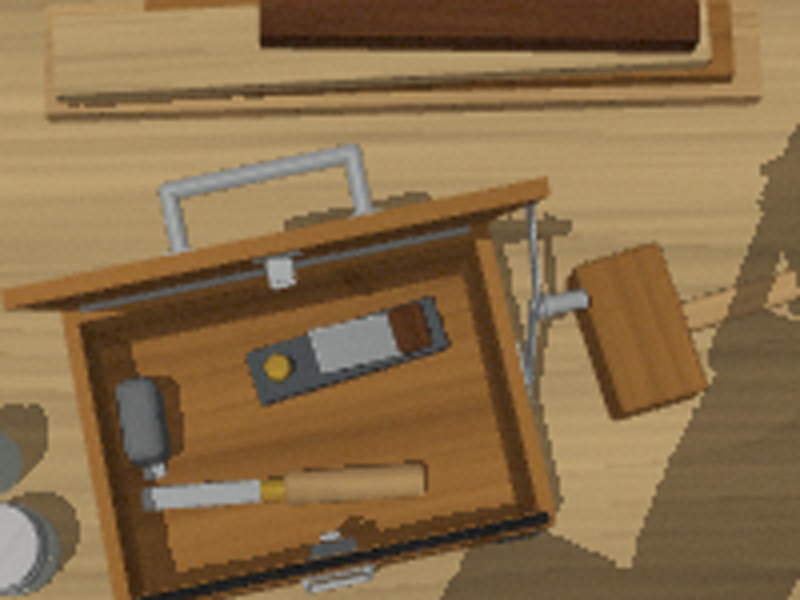

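The lid now stands at about 1.345 rad. The knee is visibly broken forward, and the handle is at world (692.5, 62.5, 325). Moving above the handle with the jaws part open.

Run:
```python
from go import *
from rig import r
s=r.sense(); np.set_printoptions(suppress=True)
yaw=P[2]+np.pi/2
h=np.array(w(P,np.array(hand(1.348))+[2,0,0])); print(h)
for dz in (241,155): print(rel(s,h+[0,0,dz],yaw))
```

```text
[693.95036622  63.31299287 326.98839416]
[ 0.3348  0.1292 -0.0115 -0.0001]
[ 0.3347  0.1294  0.0745 -0.0001]
```

Emit:
apply_moves:
  motion: "-0.15 0.335 0.129 -0.011 0;-0.15 0.335 0.129 -0.011 0;-0.15 0.335 0.129 -0.011 0;-0.15 0.335 0.129 -0.011 0;-0.15 0.335 0.129 -0.011 0;-0.15 0.335 0.129 -0.011 0;-0.15 0.335 0.129 -0.011 0;-0.15 0.335 0.129 -0.011 0;-0.15 0.335 0.129 -0.011 0;-0.15 0.335 0.129 -0.011 0;-0.15 0.335 0.129 -0.011 0;-0.15 0.335 0.129 -0.011 0;-0.15 0.335 0.129 -0.011 0;-0.15 0.335 0.129 -0.011 0"

```text
clock: 9.5
eef_pos: [693.8, 62.0, 569.0]
tcp_rot: [-3.141, 0.0, 1.758]
contact_force: [0.1, 0.1, 0.0]
opening: 0.429
```

Run:
```python
from look import *
from go import *
np.set_printoptions(suppress=True)
s=r.sense(); print(s["eef_pos"],s["opening"],s["qpos"],s["contact_force"])
h=np.array(w(P,np.array(hand(1.348))+[2,0,0])); print(rel(s,h+[0,0,155],P[2]+np.pi/2))
for c in ("scene","top"):
    f=shot(c,c+"4"); im=cv2.imread(f"pics/{c}4.png")
    cv2.imwrite(f"pics/{c}4z.png",cv2.resize(im[90:240,150:350],None,fx=4,fy=4,interpolation=cv2.INTER_CUBIC))
```

```text
[693.80573525  61.97449994 569.04805702] 0.4288069316963607 [ 0.08699368  0.37147443  1.25313778 -0.0002394   1.51748527 -0.09992789] [0.14128946 0.07317683 0.02365646]
[ 0.0013  0.0004  0.0871 -0.0007]
```

View pics/scene4z.png

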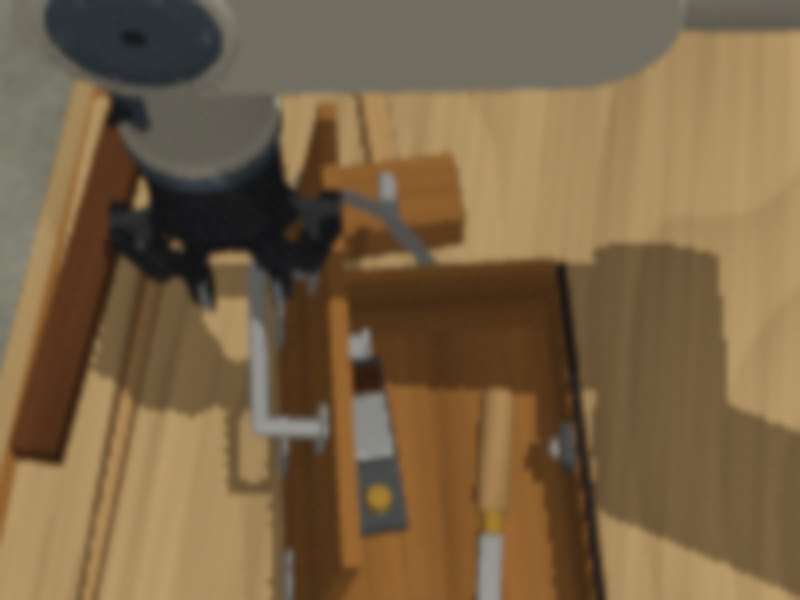

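In the crop the fingertips at (205,300) and (275,295) straddle the bar's line at x≈258. Descending.

Emit:
apply_moves:
  motion: "-0.15 0.001 0 0.02 0;-0.15 0.001 0 0.04 0;-0.15 0.001 0 0.055 0;-0.15 0.001 0 0.065 0;-0.15 0.001 0 0.074 0;-0.15 0.001 0 0.081 0;-0.15 0.001 0 0.086 0;-0.15 0.001 0 0.087 0;-0.15 0.001 0 0.087 0"

```text
clock: 10.35
eef_pos: [693.8, 64.4, 482.4]
tcp_rot: [3.141, -0.0, 1.759]
contact_force: [-0.8, 1.1, 0.3]
opening: 0.425
```

Run:
```python
from look import *
for c in ("scene","top"):
    f=shot(c,c+"5"); im=cv2.imread(f"pics/{c}5.png")
    cv2.imwrite(f"pics/{c}5z.png",cv2.resize(im[130:230,170:300] if c=="scene" else im[80:180,190:320],None,fx=6,fy=6,interpolation=cv2.INTER_CUBIC))
```

```text
(no output)
```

View pics/scene5z.png

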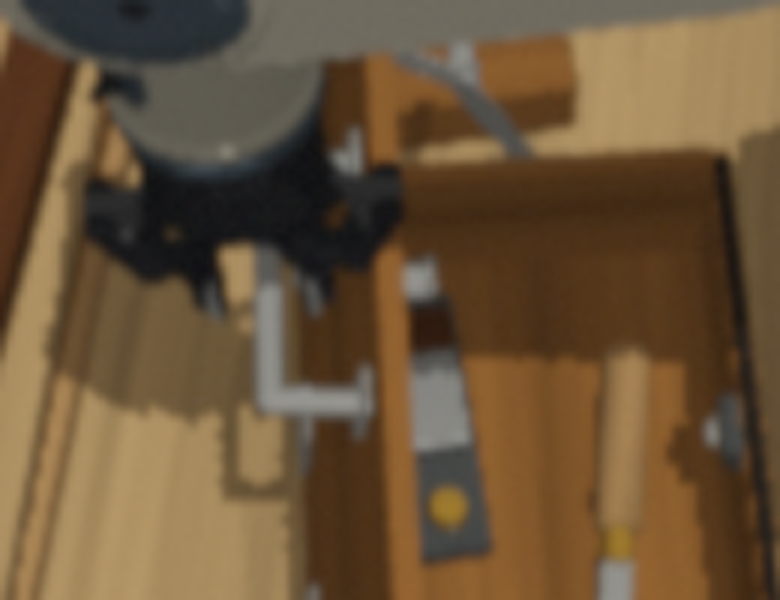

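The bar, at x≈268 in the crop, passes between the fingertips at 210 and 315. Closing gently.

Emit:
apply_moves:
  motion: "-0.4 0 0 0 0;-0.5 0 0 0 0;-0.6 0 0 0 0;-0.7 0 0 0 0;-0.8 0 0 0 0;-0.9 0 0 0 0;-1 0 0 0 0;-1 0 0 0 0"
  squeeze: 30

```text
clock: 11.12
eef_pos: [693.1, 64.3, 482.6]
tcp_rot: [-3.14, -0.0, 1.759]
contact_force: [-5.5, -1.0, 3.9]
opening: 0.126
```

```bash
cat > arc.py <<'E'
from go import *
from rig import r
def cur():
    s=r.sense(); p=s["eef_pos"]; dx=p-np.array([P[0],P[1],0]); cx=dx[0]*np.cos(P[2])+dx[1]*np.sin(P[2]); cy=-dx[0]*np.sin(P[2])+dx[1]*np.cos(P[2])
    return s,cx,cy,p[2]-155
def arc(a0,a1,n):
    h0=np.array(hand(a0)); out=[]
    for a in np.linspace(a0,a1,n+1)[1:]:
        d=np.array(hand(a))-h0; out.append(f"-1 0 {d[0]/1000:.4f} {-d[2]/1000:.4f} 0")
    return ";".join(out)
E
python3 - <<'E'
from arc import *
s,cx,cy,z=cur(); print(cx,cy,z,s["contact_force"])
from scipy.optimize import brentq
a=brentq(lambda a:hand(a)[0]-cx,0.8,1.5); print(a,hand(a))
print(arc(a,a-.25,12))
E
```

```text
129.80182510403864 1.1262471811376358 327.61122720920514 [-5.49417528 -1.04799672  3.87073541]
1.3544169991323067 [np.float64(129.80182510403864), 0, np.float64(326.92975674037274)]
-1 0 -0.0043 -0.0002 0;-1 0 -0.0086 -0.0002 0;-1 0 -0.0129 -0.0002 0;-1 0 -0.0173 -0.0001 0;-1 0 -0.0216 0.0001 0;-1 0 -0.0259 0.0004 0;-1 0 -0.0302 0.0008 0;-1 0 -0.0345 0.0012 0;-1 0 -0.0387 0.0018 0;-1 0 -0.0430 0.0024 0;-1 0 -0.0473 0.0032 0;-1 0 -0.0515 0.0040 0
```

Emit:
apply_moves:
  motion: "-1 0 -0.0043 0 0;-1 0 -0.0086 0 0;-1 0 -0.0129 0 0;-1 0 -0.0173 0 0;-1 0 -0.0216 0 0;-1 0 -0.0259 0.0004 0;-1 0 -0.0302 0.0008 0;-1 0 -0.0345 0.0012 0;-1 0 -0.0387 0.0018 0;-1 0 -0.043 0.0024 0;-1 0 -0.0473 0.0032 0;-1 0 -0.0515 0.004 0;-1 0 -0.0515 0.004 0"

```text
clock: 12.2
eef_pos: [642.1, 54.6, 478.3]
tcp_rot: [-3.14, -0.0, 1.759]
contact_force: [-0.9, 0.4, 5.2]
opening: 0.125
```

Run:
```python
from look import *
from arc import *
s,cx,cy,z=cur(); print(cx,cy,z,s["contact_force"],s["opening"],s["tcp_rot"])
print(arc(1.1,.4,18))
for c in ("scene","top"):
    f=shot(c,c+"6"); im=cv2.imread(f"pics/{c}6.png")
    cv2.imwrite(f"pics/{c}6z.png",cv2.resize(im[90:240,170:370],None,fx=4,fy=4,interpolation=cv2.INTER_CUBIC))
    for q in ("knob","handle"): print(c,q,[(d["point"],d["conf"]) for d in spotter.place_of(q,c)])
print(w(P,hand(1.1)))
```

```text
77.87271854523708 1.2051248223600783 323.27017990757537 [-0.86461777  0.43322543  5.17539754] 0.1247932832621962 [-3.14025206e+00 -1.88323040e-04  1.75937624e+00]
-1 0 -0.0078 0.0018 0;-1 0 -0.0156 0.0039 0;-1 0 -0.0233 0.0063 0;-1 0 -0.0309 0.0090 0;-1 0 -0.0384 0.0121 0;-1 0 -0.0457 0.0153 0;-1 0 -0.0529 0.0189 0;-1 0 -0.0600 0.0228 0;-1 0 -0.0669 0.0269 0;-1 0 -0.0737 0.0313 0;-1 0 -0.0803 0.0359 0;-1 0 -0.0867 0.0408 0;-1 0 -0.0929 0.0460 0;-1 0 -0.0988 0.0514 0;-1 0 -0.1046 0.0570 0;-1 0 -0.1102 0.0628 0;-1 0 -0.1155 0.0689 0;-1 0 -0.1206 0.0751 0
scene knob [([591.8, -155.6, 193.4], 0.36)]
scene handle [([640.7, 53.3, 321.2], 0.8), ([589.7, -158.0, 193.1], 0.19)]
top knob [([594.2, -157.7, 196.8], 0.59)]
top handle []
[641.82757426  53.34278627 322.73566257]
```

View pics/scene6z.png

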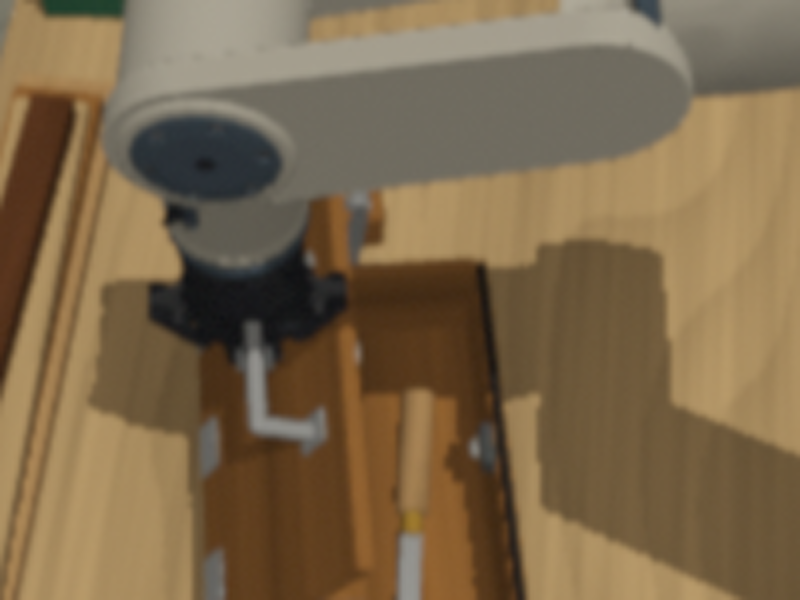

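The lid is following on the arc, with the bar held at about (255,345) in the crop. Continuing.

Emit:
apply_moves:
  motion: "-1 0 -0.0078 0.0018 0;-1 0 -0.0156 0.0039 0;-1 0 -0.0233 0.0063 0;-1 0 -0.0309 0.009 0;-1 0 -0.0384 0.0121 0;-1 0 -0.0457 0.0153 0;-1 0 -0.0529 0.0189 0;-1 0 -0.06 0.0228 0;-1 0 -0.0669 0.0269 0;-1 0 -0.0737 0.0313 0;-1 0 -0.0803 0.0359 0;-1 0 -0.0867 0.0408 0;-1 0 -0.0929 0.046 0;-1 0 -0.0988 0.0514 0;-1 0 -0.1046 0.057 0;-1 0 -0.1102 0.0628 0;-1 0 -0.1155 0.0689 0;-1 0 -0.1206 0.0751 0;-1 0 -0.1206 0.0751 0"

```text
clock: 14.08
eef_pos: [523.3, 31.8, 401.4]
tcp_rot: [-3.139, -0.0, 1.759]
contact_force: [-1.9, 1.6, -6.7]
opening: 0.128
```

Run:
```python
from look import *
from arc import *
s,cx,cy,z=cur(); print(cx,cy,z,s["contact_force"],s["opening"],s["tcp_rot"],hand(.4))
print(arc(.4,.08,14))
for c in ("scene",):
    f=shot(c,c+"7"); im=cv2.imread(f"pics/{c}7.png")
    cv2.imwrite(f"pics/{c}7z.png",cv2.resize(im[90:240,190:390],None,fx=4,fy=4,interpolation=cv2.INTER_CUBIC))
```

```text
-43.010474348641445 1.1434213471769628 246.36639931208504 [-1.90259599  1.59580943 -6.67873361] 0.12770967675087036 [-3.13890503e+00 -2.91596871e-05  1.75942272e+00] [np.float64(-43.1836083159099), 0, np.float64(247.6209621378859)]
-1 0 -0.0029 0.0038 0;-1 0 -0.0057 0.0076 0;-1 0 -0.0084 0.0115 0;-1 0 -0.0110 0.0154 0;-1 0 -0.0135 0.0194 0;-1 0 -0.0159 0.0235 0;-1 0 -0.0182 0.0276 0;-1 0 -0.0205 0.0318 0;-1 0 -0.0226 0.0360 0;-1 0 -0.0247 0.0403 0;-1 0 -0.0266 0.0446 0;-1 0 -0.0285 0.0490 0;-1 0 -0.0302 0.0534 0;-1 0 -0.0319 0.0578 0
```

View pics/scene7z.png

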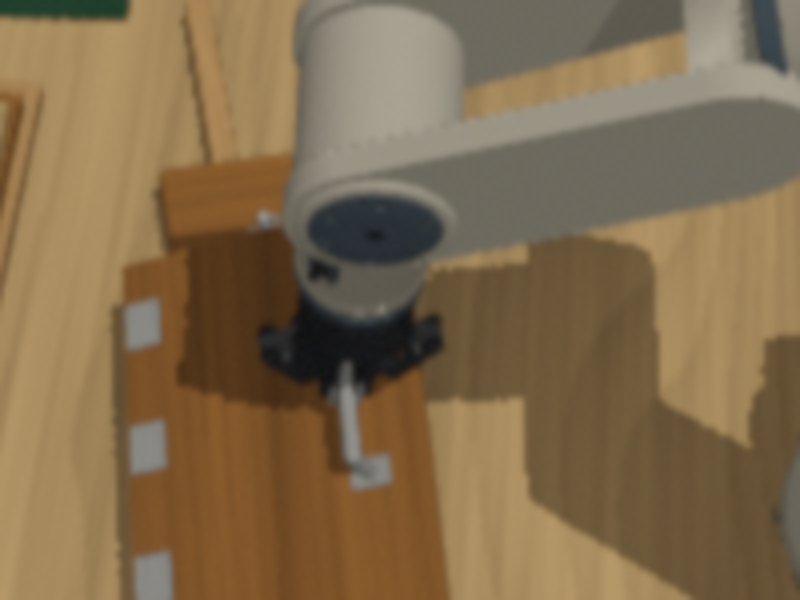

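The handle is still held and the lid is at about 0.4 rad. Lowering on.

Emit:
apply_moves:
  motion: "-1 0 -0.0029 0.0038 0;-1 0 -0.0057 0.0076 0;-1 0 -0.0084 0.0115 0;-1 0 -0.011 0.0154 0;-1 0 -0.0135 0.0194 0;-1 0 -0.0159 0.0235 0;-1 0 -0.0182 0.0276 0;-1 0 -0.0205 0.0318 0;-1 0 -0.0226 0.036 0;-1 0 -0.0247 0.0403 0;-1 0 -0.0266 0.0446 0;-1 0 -0.0285 0.049 0;-1 0 -0.0302 0.0534 0;-1 0 -0.0319 0.0578 0;-1 0 -0.0319 0.0578 0;-1 0 -0.0319 0.0578 0"

```text
clock: 15.47
eef_pos: [493.0, 26.1, 344.6]
tcp_rot: [-3.14, -0.0, 1.759]
contact_force: [-4.3, -0.1, -6.8]
opening: 0.127
```

Run:
```python
from arc import *
s,cx,cy,z=cur(); print(cx,cy,z,s["contact_force"],s["opening"],hand(.08))
print(arc(.08,.0,16)); print([(a,hand(a)) for a in (.035,.02,.003)])
```

```text
-73.89362207017558 1.1778353944930586 189.6324229837644 [-4.32442632 -0.05365989 -6.79322369] 0.12742284081476538 [np.float64(-75.04494778618856), 0, np.float64(189.810230934176)]
-1 0 -0.0003 0.0010 0;-1 0 -0.0007 0.0020 0;-1 0 -0.0010 0.0029 0;-1 0 -0.0014 0.0039 0;-1 0 -0.0017 0.0049 0;-1 0 -0.0020 0.0059 0;-1 0 -0.0023 0.0069 0;-1 0 -0.0026 0.0079 0;-1 0 -0.0029 0.0088 0;-1 0 -0.0032 0.0098 0;-1 0 -0.0035 0.0108 0;-1 0 -0.0038 0.0118 0;-1 0 -0.0041 0.0128 0;-1 0 -0.0044 0.0138 0;-1 0 -0.0047 0.0148 0;-1 0 -0.0050 0.0158 0
[(0.035, [np.float64(-77.98789835606355), 0, np.float64(180.96549929713564)]), (0.02, [np.float64(-78.88007333187556), 0, np.float64(177.9889336986618)]), (0.003, [np.float64(-79.83710024367491), 0, np.float64(174.59975610018265)])]
```

Emit:
apply_moves:
  motion: "-1 0 -0.0003 0.001 0;-1 0 -0.0007 0.002 0;-1 0 -0.001 0.003 0;-1 0 -0.0014 0.004 0;-1 0 -0.0017 0.005 0;-1 0 -0.002 0.006 0;-1 0 -0.0023 0.007 0;-1 0 -0.0026 0.008 0;-1 0 -0.0026 0.008 0;-1 0 -0.0026 0.008 0"

```text
clock: 16.3
eef_pos: [490.5, 25.6, 337.4]
tcp_rot: [-3.141, -0.0, 1.759]
contact_force: [-5.0, -0.1, -1.8]
opening: 0.125
```

Emit:
apply_moves:
  motion: "-1 0 -0.0002 0.0005 0;-1 0 -0.0003 0.001 0;-1 0 -0.0003 0.001 0"

```text
clock: 16.55
eef_pos: [490.2, 25.6, 336.5]
tcp_rot: [-3.141, -0.0, 1.759]
contact_force: [-6.1, 0.8, -0.9]
opening: 0.129
```

Emit:
apply_moves:
  motion: "-1 0 -0.0002 0.0005 0;-1 0 -0.0003 0.001 0;-1 0 -0.0003 0.001 0"

```text
clock: 16.8
eef_pos: [489.9, 25.5, 335.5]
tcp_rot: [-3.141, -0.0, 1.759]
contact_force: [-6.5, 0.5, 0.0]
opening: 0.13
```

Emit:
apply_moves:
  motion: "-1 0 -0.0007 0.0005 0;-1 0 -0.0013 0.001 0;-1 0 -0.0013 0.001 0"

```text
clock: 17.05
eef_pos: [489.3, 25.4, 334.7]
tcp_rot: [3.14, 0.0, 1.759]
contact_force: [-3.4, 0.8, -2.7]
opening: 0.128
```

Emit:
apply_moves:
  motion: "-1 0 -0.0002 0.0005 0;-1 0 -0.0003 0.001 0;-1 0 -0.0003 0.001 0"

```text
clock: 17.3
eef_pos: [488.9, 25.3, 333.5]
tcp_rot: [3.141, 0.0, 1.759]
contact_force: [-1.0, 1.8, -2.5]
opening: 0.122
```

Emit:
apply_moves:
  motion: "-1 0 -0.0002 0.0005 0;-1 0 -0.0003 0.001 0;-1 0 -0.0003 0.001 0"

```text
clock: 17.55
eef_pos: [488.5, 25.2, 332.4]
tcp_rot: [3.141, 0.0, 1.759]
contact_force: [1.1, 2.0, -3.5]
opening: 0.129
```

Emit:
apply_moves:
  motion: "-1 0 -0.0002 0.0005 0;-1 0 -0.0003 0.001 0;-1 0 -0.0003 0.001 0"

```text
clock: 17.8
eef_pos: [488.4, 25.2, 331.8]
tcp_rot: [3.14, 0.0, 1.759]
contact_force: [0.1, 3.0, 0.9]
opening: 0.128
```

Emit:
apply_moves:
  motion: "-1 0 -0.0001 0.0005 0;-1 0 -0.0003 0.001 0;-1 0 -0.0003 0.001 0"
  squeeze: 50

```text
clock: 18.05
eef_pos: [488.2, 25.2, 331.5]
tcp_rot: [3.14, 0.0, 1.759]
contact_force: [-1.9, 3.4, 9.7]
opening: 0.121
```

Emit:
apply_moves:
  motion: "-1 0 -0.0001 0.0005 0;-1 0 -0.0002 0.001 0;-1 0 -0.0002 0.001 0"

```text
clock: 18.3
eef_pos: [488.0, 25.1, 331.0]
tcp_rot: [3.139, 0.0, 1.759]
contact_force: [-4.5, 2.9, 17.7]
opening: 0.122
```

Pressing on the catch now (about 18 N). Half-millimetre steps.

Emit:
apply_moves:
  motion: "-1 0 -0.0001 0.0005 0;-1 0 -0.0001 0.0005 0"

```text
clock: 18.47
eef_pos: [488.0, 25.1, 330.7]
tcp_rot: [3.139, 0.0, 1.759]
contact_force: [-4.9, 3.5, 18.7]
opening: 0.121
```

Emit:
apply_moves:
  motion: "-1 0 -0.0001 0.0005 0;-1 0 -0.0001 0.0005 0"

```text
clock: 18.63
eef_pos: [487.8, 25.1, 330.2]
tcp_rot: [3.139, 0.0, 1.759]
contact_force: [-5.6, 2.5, 20.6]
opening: 0.123
```

Emit:
apply_moves:
  motion: "-1 0 -0.0001 0.0005 0;-1 0 -0.0001 0.0005 0"

```text
clock: 18.8
eef_pos: [487.6, 25.0, 329.4]
tcp_rot: [3.14, 0.0, 1.759]
contact_force: [-4.7, 3.2, 13.4]
opening: 0.118
```

Emit:
apply_moves:
  motion: "-1 0 -0.0001 0.0005 0;-1 0 -0.0001 0.0005 0"

```text
clock: 18.97
eef_pos: [487.4, 25.0, 328.3]
tcp_rot: [3.14, 0.0, 1.759]
contact_force: [-1.7, 3.6, 5.1]
opening: 0.118
```

Emit:
apply_moves:
  motion: "-1 0 -0.0001 0.0005 0;-1 0 -0.0002 0.001 0;-1 0 -0.0002 0.001 0"

```text
clock: 19.22
eef_pos: [487.1, 25.0, 326.9]
tcp_rot: [3.141, 0.0, 1.759]
contact_force: [-1.5, 3.0, 7.9]
opening: 0.121
```

Emit:
apply_moves:
  motion: "-1 0 -0.0001 0.0005 0;-1 0 -0.0002 0.001 0;-1 0 -0.0002 0.001 0"

```text
clock: 19.47
eef_pos: [487.0, 24.9, 326.5]
tcp_rot: [3.141, 0.0, 1.759]
contact_force: [-3.8, 3.1, 15.1]
opening: 0.124
```

The force peaked at 20.6 N, fell to 5 N as the roller passed, then rose on the seal. Unload slightly and release.

Emit:
apply_moves:
  motion: "-1 0 0 -0.0006 0;-1 0 0 -0.001 0;-0.6 0 0 -0.001 0;-0.4 0 0 -0.001 0;-0.2 0 0 -0.001 0;-0.2 0 0 -0.001 0;-0.2 0 0 -0.001 0"

```text
clock: 20.05
eef_pos: [486.6, 24.8, 326.2]
tcp_rot: [-3.141, 0.0, 1.759]
contact_force: [-0.2, -0.3, 0.1]
opening: 0.403
```

Run:
```python
from look import *
from arc import *
s,cx,cy,z=cur(); print(cx,cy,z,s["contact_force"],s["opening"])
f=shot("scene","scene8"); im=cv2.imread("pics/scene8.png")
cv2.imwrite("pics/scene8z.png",cv2.resize(im[90:240,190:390],None,fx=4,fy=4,interpolation=cv2.INTER_CUBIC))
```

```text
-80.40695153514692 1.127701097532805 171.20655120569563 [-0.20733173 -0.34789475  0.13378812] 0.40261425409339996
```

View pics/scene8z.png

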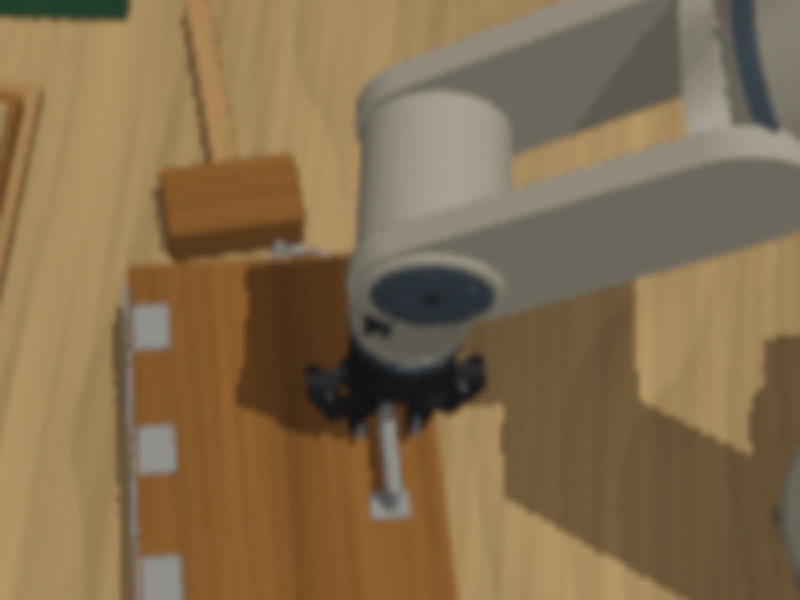

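The jaws are clear of the bar, at about (358,430) and (415,428) on either side of x≈388, and no force reads. Lifting straight up and then back to the right.

Emit:
apply_moves:
  motion: "-0.2 0 0 -0.01 0;-0.2 0 0 -0.03 0;-0.2 0 0 -0.06 0;-0.2 0 0 -0.1 0;-0.2 0 0 -0.14 0;-0.2 0 0 -0.18 0;-0.2 0 0 -0.2 0;-0.2 -0.03 0 -0.2 0;-0.2 -0.07 0 -0.2 0;-0.2 -0.11 0 -0.2 0;-0.2 -0.15 0 -0.2 0;-0.2 -0.19 0 -0.2 0;-0.2 -0.23 0 -0.2 0;-0.2 -0.27 0 -0.2 0;-0.2 -0.31 0 -0.2 0;-0.2 -0.35 0 -0.2 0;-0.2 -0.35 0 -0.2 0;-0.2 -0.35 0 -0.2 0"

```text
clock: 21.6
eef_pos: [552.1, -320.9, 526.3]
tcp_rot: [-3.141, -0.0, 1.757]
contact_force: [0.2, 1.1, 0.4]
opening: 0.403
```

Run:
```python
from look import *
from arc import *
s=r.sense(); print(s["contact_force"],s["clock"],s["eef_pos"])
for c in ("scene","top"):
    f=shot(c,c+"9"); im=cv2.imread(f"pics/{c}9.png")
    cv2.imwrite(f"pics/{c}9z.png",cv2.resize(im[90:290,150:350],None,fx=3,fy=3,interpolation=cv2.INTER_CUBIC))
    for q in ("handle","mallet","glue","tin"): print(c,q,[(d["point"],d["conf"]) for d in spotter.place_of(q,c)])
print([w(P,hand(a)) for a in (0.003,.03)])
```

```text
[0.2073158  1.05082452 0.38787143] 21.6 [ 552.08750831 -320.85756575  526.31744591]
scene handle [([487.3, 24.2, 169.5], 0.78)]
scene mallet [([642.4, -235.2, 4.6], 0.86)]
scene glue [([546.8, 310.2, -4.8], 0.59)]
scene tin [([472.5, 280.5, 3.0], 0.91)]
top handle [([548.1, 310.5, -4.4], 0.7), ([486.0, 25.1, 171.7], 0.57)]
top mallet [([645.7, -238.6, 0.2], 0.87)]
top glue [([548.0, 310.4, -1.8], 0.89)]
top tin [([475.0, 282.7, -2.5], 0.89)]
[array([487.3845907 ,  23.80046137, 174.5997561 ]), array([488.90389582,  24.09107868, 179.97480186])]
```

View pics/scene9z.png

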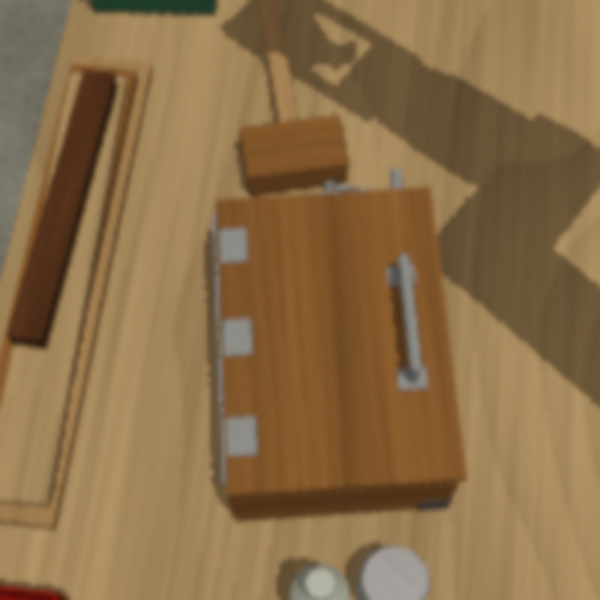

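View pics/top9z.png

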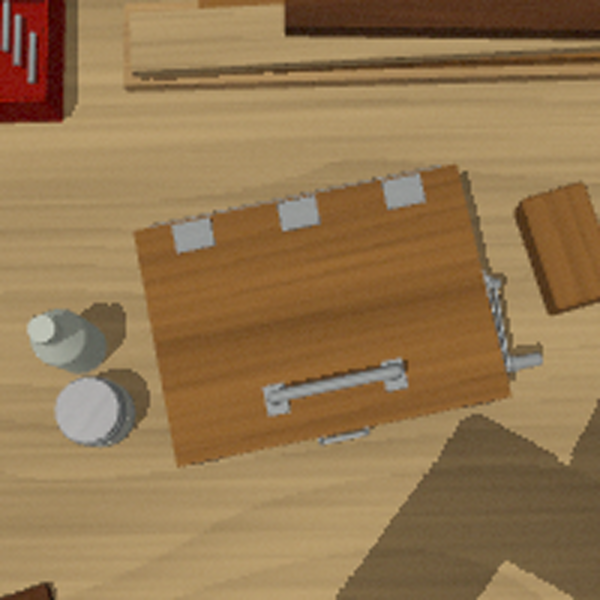

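Both views show the lid flat and shut with the stay folded. The handle is measured at z≈170.6; a shut lid should give 174.6, and one resting on the catch 178–181. Everything else is undisturbed, so I'm handing in.

```bash
python3 -c "
from rig import r
print(r.sign_off(), r.sense()['clock'])"
```

```text
the job is handed in; nothing more can be done
the job is handed in; nothing more can be done
```

The lid is down and caught, and I handed the job in about 22 s after the start (limit 70 s). `sign_off` gives no verdict.

- **Stay:** I pushed the knob about 25 mm up and forward with one open finger, without gripping it. The force readings taken between moves stayed below about 10 N. The pictures showed the knee broken forward and the lid eased to about 1.35 rad.
- **Lid:** I gripped the handle at 30 N and lowered the lid along its arc at about 50–100 mm/s. The grip went up to 50 N for the final press.
- **Catch:** The push at the handle peaked at 20.6 N, fell to about 5 N over a few millimetres as the catch went in, then rose to 15 N on the seal. I stopped there, unloaded and let go. The seal force isn't measured directly; I estimate about 25 N, against the 50 N crush limit.

**Last checks:**
- **Lid shut:** Both cameras show it flat with the stay folded. The handle was located at z ≈ 170.6 mm. That is about 4 mm below the 174.6 mm expected for a shut lid, within the stated ±4 mm, and well below the 178–181 mm it would show resting on the catch. The fingers' height on the bar at the end also agreed with shut. I did not tug the lid to test the catch.
- **Tools outside:** The mallet and glue were where they had been at the start, within measuring error. The tin, not measured at the start, stands where the first pictures show it.
- **Tools inside:** The plane, chisel and tape can't be seen under the shut lid; nothing touched them.
- **Robot:** It ended clear of everything, with about 1 N on the force sensor.

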